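# Sweep the inspected nuts out of the tray into the bin

### The job

The nuts on the inspection tray have been checked. Using only the closed fingertips, push the tray's sliding shutter fully open by its post, sweep all four nuts along the tray and out over the spout into the open-fronted bin, then push the shutter fully shut again for the next batch. Only push things, never pick anything up, and leave the bin, the loupe on the tray and the small bottle beside the tray standing where they are.

Things in the scene. Friction and masses are not known exactly. Their poses are not given: they have to be found in the camera images.
- tray: Aluminium inspection tray on four legs with a black rubber floor, fixed. Origin at bench level (z = 0) under its middle, z up. The floor is 58 mm above the bench; inside it spans x -78 to 78 mm and y -100 to 100 mm. The walls are 2 mm thick, their rim 26 mm above the floor. The end wall at y = -101 has an outlet, open at the top, from x = -78 to -13, closed by the shutter's plate just outside it, at y = -105.
- outlet (a point): Middle of the tray's outlet at floor level (58 mm up), at x = -46, y = -101 mm in the tray's frame. Its axes are the tray's: the nuts go out along -y.
- spout_edge (a point): Middle of the outer edge of the spout (x = -46, y = -129 mm in the tray's frame). From the outlet to this edge the floor runs on level, 64 mm wide between two low cheeks (16 mm high, from y = -110 to -128 mm); beyond the edge a lip bends steeply down into the bin, so a nut pushed over the edge drops into the bin.
- shutter (a joint): Slide of the shutter in m: 0 = fully shut, 0.066 = fully open. It grows as the shutter moves along the tray's +x. It slides with about 1.5 N of friction and stays where it is left. It may stand a few mm open at the start.
- post (a point): Middle of the upright round metal post on the shutter, by which it is pushed either way: 16 mm in diameter, from 88 to 109 mm above the bench (this point 98 mm). It stands on a tab folded outwards, 16 mm outside the middle of the shutter's plate (at y = -121 in the tray's frame). The plate is 66 mm wide, 3 mm thick and, like the tab, reaches 85 mm above the bench.
- nut_1_mid (a point): Centre of a loose steel M12 hexagon nut lying flat on the tray's floor: 19 mm across flats, 22 mm across corners, 10.5 mm thick, about 18 g; this point is 5 mm above the floor it lies on. All four nuts are alike.
- nut_2_mid (a point): Centre of a loose steel M12 hexagon nut lying flat on the tray's floor: 19 mm across flats, 22 mm across corners, 10.5 mm thick, about 18 g; this point is 5 mm above the floor it lies on. All four nuts are alike.
- nut_3_mid (a point): Centre of a loose steel M12 hexagon nut lying flat on the tray's floor: 19 mm across flats, 22 mm across corners, 10.5 mm thick, about 18 g; this point is 5 mm above the floor it lies on. All four nuts are alike.
- nut_4_mid (a point): Centre of a loose steel M12 hexagon nut lying flat on the tray's floor: 19 mm across flats, 22 mm across corners, 10.5 mm thick, about 18 g; this point is 5 mm above the floor it lies on. All four nuts are alike.
- bin: Loose blue open-fronted parts bin, 168 x 112 x 97 mm, under the spout with its low front (43 mm high) towards the tray. Origin: middle of its underside; x points from the low front (x = -80) to the tall back (x = 77); inside 94 mm wide in y, inner floor 4 mm up. The sides rise from the front to 97 mm at the back.
- loupe_mid (a point): Middle of a black eye loupe, 43 mm in diameter, 37 mm tall, standing loose on the tray's floor in the corner farthest from the outlet (about x = 50, y = 75 in the tray's frame); it is not to be moved. This point is 18 mm above the floor.
- vial_mid (a point): Loose white bottle with a green cap, 27 mm in diameter, 57 mm tall, standing loose on the bench beyond the tray's end opposite the outlet; it is not to be moved. This point is 28 mm up.

How it is judged:
By the outcome, as a careful person would: the job done as asked, in the order asked, and still so for the second after the job is handed in, with the robot touching nothing.
It also fails if it takes over 64 s, if anything falls off the work surface, if the arm or the gripper's body presses on something with over 40 N, if the wrist force passes 120 N, or if a joint passes its speed limit or range.

### The arm

A 6-joint arm with a two-finger parallel gripper is mounted at the origin on the work surface; the furniture and walls round the work are solid. World frame = base frame: x ahead of the robot, y to its left, z up, the work surface at z = 0. Lengths are in m, angles in rad, forces in N, time in s.
With the tool pointing down it reaches from about 0.25 to 0.725 m from the base axis. Payload 4 kg.
Tool frame: the origin (TCP) lies midway between the tips of the shut fingers; the grasp point (between the pads) lies 19 mm behind it; z points along the fingers, y is the line along which they close (so a half turn about z gives the same grasp; the last joint's range is limited). The gripper opens to 85 mm and grips with 20 to 120 N. Pads are 22 mm wide; open, the fingers measure 114 mm over their backs; the gripper's body (76 mm by 85 mm) begins 54 mm behind the grasp point. The pads swing forward as they close: fully open they stand 13 mm farther back than shut.
Start: joints at [-1.126, 0.241, 0.005, 1.335, 0, 1.571], TCP at [0.215, -0.451, 0.231] pointing down, gripper open.
Joint ranges: [-2.72, 2.72], [-1.05, 1.87], [-1.09, 1.28], [-1.99, 2.15], [-1.42, 1.44], [-3.14, 3.14]. Speed limits (rad/s): [2.79, 2.79, 3.14, 3.14, 3.14, 3.14].

### API

Orientations are given as a unit quaternion [x, y, z, w].
In Python, from workcell import bot gives the robot as it stands. The module is installed in compiled form; this text tells all that it offers.
- The arm moves only by the tool drive_tool, never from a script. Its arguments are lists of equal length, an entry for each row: "slide": the shift along the tool's x, y, z scaled (see below), a list of three; "rotation": the turn, a rotation vector about the tool's x, y, z scaled (see below), a list of three. A call has exactly 8 rows; each row is the pose to reach, as a shift and turn from the pose commanded when the call began, along the tool's axes at that moment; what a row does not reach only later rows make up. The controller multiplies each number of a shift by 250 mm and each number of a turn by 0.5 rad. A row lasts 1/8 s, in which the tool goes at most 62.5 mm and 10.7 degrees, less where a joint would pass 70% of its speed; a pose out of reach is approached as far as the arm can. A call with a number of a shift or a turn outside -1 to 1 is refused whole. A call with a gripper value outside its range is refused whole. "gripper" is the opening, from 0 (shut) to 1 (fully open), set as the call begins (left out, the last holds). The fingers move at their own pace and stop on an object; the grip force is fixed at half the most. Time passes only in rows, so rows that repeat a pose let the fingers close, or fill a call up. It gives the time, the measured TCP pose, the force, the opening and the grip force at its end, in the units of the state.
- bot.get_obs(): the state, without advancing time (a new reading comes with each control period).
- bot.camera(name): name is "side" or "top" or "wrist"; returns a dict with "image" (400x640x3 uint8, red, green, blue), "z_map" (400x640 float32, m along the optical axis (not along the pixel's ray), 0 where there is no reading), "camera_matrix" (3x3 intrinsics, pixels), "xyz" and "orientation" of the camera in the world. Camera axes: x right, y up, looking along -z (the intrinsics and any distortion apply to the point x, -y, -z); pixel columns grow to the right and rows downward; lengths in m; the calibration is good to about 2 mm. A picture is of the moment at which its call begins.
- bot.job_done(): hands the job in; it is judged then, once.
The state is a dict: "clock": time; "joint_pos": joint angles; "joint_vel": joint speeds; "tau": joint torques, N m; "eef_pos": TCP position; "tool_rot": TCP orientation; "ft_force": force on the tool from outside, world axes, zero at the start; "ft_torque": the same for the moment, N m; "grip_width": finger opening in m; "grasp_force": force on a finger pad.
Only numpy, scipy, OpenCV 4.12 (cv2) and the standard library are available. Lean on these libraries where they do the work, as an engineer would, in place of code of your own. Each camera call takes 0.05 s, during which the arm holds its last target. There are 200 camera calls.

## Working session

There is one attempt and no reset: what is moved stays moved. The work goes in short steps, Python scripts to look and compute and a tool call to move; the robot and the scene stay as the last step left them, time stands still between calls to the robot, and variables do not carry over. Pictures are saved under pics/ and viewed, at most 10 in all, crops included, and the job is handed in when it is done.

Besides the shell and the picture viewer there is one more tool, called as name(argument=value, ...) on one line, values as JSON. drive_tool: Moves the arm, as the interface text tells. Shifts and turns lie within -1 to 1; 1 stands for 250 mm of shift or 0.5 rad of turn. Its arguments: {"type":"object","properties":{"slide":{"type":"array","items":{"type":"array","items":{"type":"number"}}},"rotation":{"type":"array","items":{"type":"array","items":{"type":"number"}}},"gripper":{"type":"number"}},"required":["slide","rotation"]}

```bash
mkdir -p pics
cat > h.py <<'E'
import numpy as np, cv2
from scipy.spatial.transform import Rotation as R
from workcell import bot
def cam(n, save=None):
    c=bot.camera(n)
    if save: cv2.imwrite('pics/'+save, c['image'][:,:,::-1])
    return c
def ray(c,u,v):
    K=np.array(c['camera_matrix']); 
    d=np.stack([(np.asarray(u,float)-K[0,2])/K[0,0], -(np.asarray(v,float)-K[1,2])/K[1,1], -np.ones_like(np.asarray(u,float))],-1)
    return d@R.from_quat(c['orientation']).as_matrix().T
def plane(c,u,v,z):
    d=ray(c,u,v); o=np.array(c['xyz']); return o+d*((z-o[2])/d[...,2])[...,None]
def cloud(c):
    v,u=np.mgrid[0:400,0:640]; return np.array(c['xyz'])+ray(c,u,v)*c['z_map'][...,None]
E
python3 - <<'E'
from h import *
np.set_printoptions(precision=4,suppress=True)
t=cam('top','t0.png'); s=cam('side','s0.png')
for c in (t,s): print(c.keys(),c['camera_matrix'],c['xyz'],c['orientation'])
o=bot.get_obs(); print(o['clock'],o['eef_pos'],o['tool_rot'])
E
```

```text
dict_keys(['image', 'z_map', 'camera_matrix', 'xyz', 'orientation']) [[437.7856   0.     327.5824]
 [  0.     437.7856 206.8656]
 [  0.       0.       1.    ]] [ 0.2729 -0.079   0.9871] [-0.0745  0.0785  0.7133 -0.6925]
dict_keys(['image', 'z_map', 'camera_matrix', 'xyz', 'orientation']) [[478.2127   0.     319.0239]
 [  0.     478.2127 204.7891]
 [  0.       0.       1.    ]] [ 0.3578 -0.8592  0.5647] [ 0.4892 -0.0374 -0.0519  0.8698]
0.1 [ 0.2149 -0.4508  0.2305] [ 0.9754  0.2206 -0.0002 -0.0009]
```

View pics/t0.png

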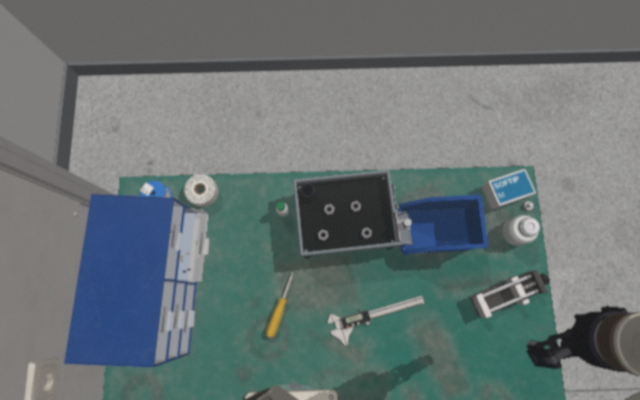

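View pics/s0.png

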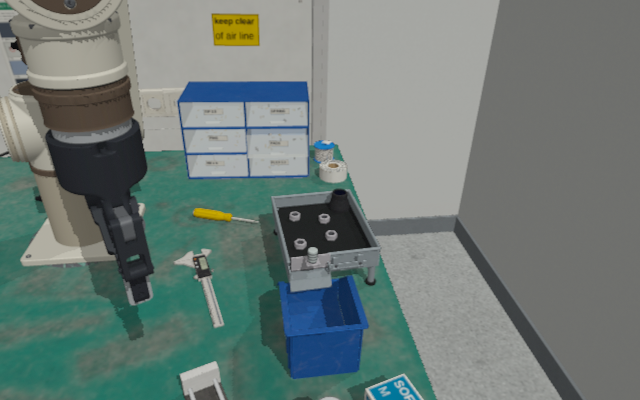

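The top view shows the tray centred near (347,213), with its outlet end to the right. The post is near (405,222), the nuts are near (329,209), (356,206), (323,235) and (367,232), the loupe is near (307,190) and the bin near (445,222). The side view agrees.

```bash
cat > meas.py <<'E'
from h import *
np.set_printoptions(precision=4,suppress=True)
def nuts(c,box,z=0.0685,thr=75,amin=12):
    g=cv2.cvtColor(c['image'],cv2.COLOR_RGB2GRAY); x0,y0,x1,y1=box
    m=np.zeros_like(g); m[y0:y1,x0:x1]=(g[y0:y1,x0:x1]>thr)*255
    m=cv2.morphologyEx(m,cv2.MORPH_CLOSE,np.ones((5,5)))
    n,l,s,ce=cv2.connectedComponentsWithStats(m)
    return [(ce[i],s[i,4],plane(c,ce[i][0],ce[i][1],z)) for i in range(1,n) if amin<s[i,4]<400]
E
python3 - <<'E'
from meas import *
t=cam('top'); s=cam('side')
P=cloud(t)
roi=np.zeros((400,640),bool); roi[165:265,285:400]=1
z=P[...,2]
print('floor z',np.median(z[200:225,335:350]))
m=roi&(z>.076)&(z<.094)
p=P[m]; r=cv2.minAreaRect(p[:,:2].astype(np.float32)*1000); print('rim',m.sum(),r, np.median(p[:,2]))
for b in [(303,180,392,246)]: 
    for q in nuts(t,b): print('top',q)
for q in nuts(s,(286,206,352,252)): print('side',q)
# post: highest points near
roi=np.zeros((400,640),bool); roi[205:250,390:420]=1
m=roi&(z>.095); print('post',m.sum(),P[m].mean(0) if m.any() else 0, P[m].max(0) if m.any() else 0)
big=cv2.resize(t['image'][160:265,270:500],None,fx=3.4,fy=3.4,interpolation=cv2.INTER_CUBIC); cv2.imwrite('pics/t1.png',big[:,:,::-1])
big=cv2.resize(s['image'][180:390,250:400],None,fx=2.8,fy=2.8,interpolation=cv2.INTER_CUBIC); cv2.imwrite('pics/s1.png',big[:,:,::-1])
E
```

```text
floor z 0.05812123154657767
rim 1119 ((463.16619873046875, -129.1571044921875), (165.36561584472656, 217.5134735107422), 4.758987903594971) 0.08358379036685859
top (array([310.5806, 180.3871]), np.int32(31), array([ 0.5352, -0.0521,  0.0685]))
top (array([389.942 , 189.4638]), np.int32(69), array([ 0.5098, -0.2237,  0.0685]))
top (array([355.5055, 205.5604]), np.int32(91), array([ 0.4762, -0.1475,  0.0685]))
top (array([328.8632, 208.7263]), np.int32(95), array([ 0.471 , -0.09  ,  0.0685]))
top (array([366.3404, 232.2447]), np.int32(94), array([ 0.4176, -0.168 ,  0.0685]))
top (array([322.7551, 234.3776]), np.int32(98), array([ 0.4158, -0.0754,  0.0685]))
top (array([380.3594, 244.1875]), np.int32(64), array([ 0.3913, -0.1963,  0.0685]))
side (array([294.3039, 215.7549]), np.int32(102), array([ 0.4162, -0.0843,  0.0685]))
side (array([323.8947, 218.2211]), np.int32(95), array([ 0.4717, -0.0989,  0.0685]))
side (array([331.1062, 234.9823]), np.int32(113), array([ 0.4771, -0.1558,  0.0685]))
side (array([303.6977, 245.2558]), np.int32(172), array([ 0.4246, -0.1818,  0.0685]))
side (array([344.8333, 250.6667]), np.int32(24), array([ 0.4937, -0.2052,  0.0685]))
post 66 [ 0.4153 -0.2317  0.1875] [ 0.4389 -0.079   0.9871]
```

View pics/t1.png

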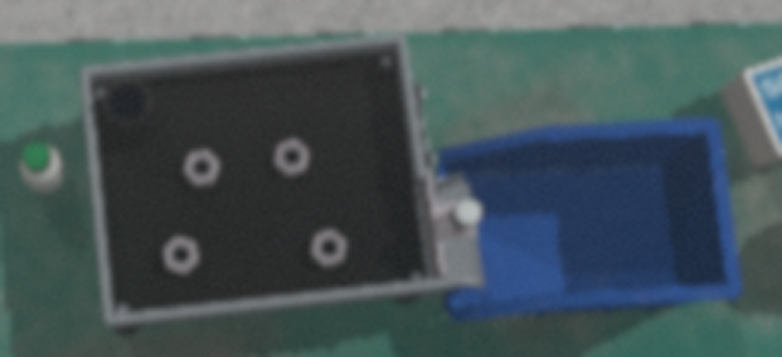

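View pics/s1.png

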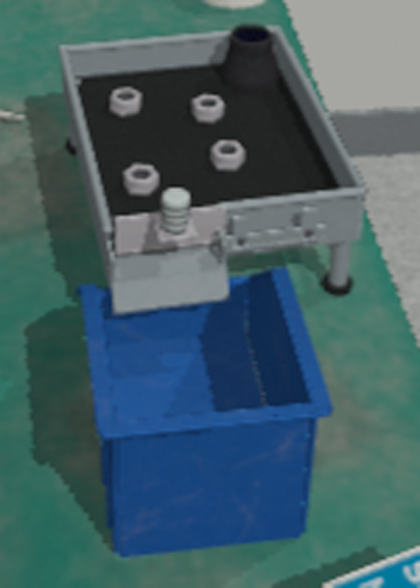

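The crops show four nuts in the tray, the post on the shutter at t1 (467,212), and the loupe in the far corner at t1 (128,103). Next I fit the tray frame from the rim corners in t1: (83,70), (403,38) and (107,322).

Run:
```python
from meas import *
t=cam('top'); P=cloud(t); z=P[...,2]
m=np.zeros((400,640),bool); m[165:265,285:405]=1; m&=(z>.078)&(z<.09)
p=P[m][:,:2]
# approximate frame then trim shutter/spout side and fit lines to edges
a=np.radians(4.76)
for it in range(4):
    ex=np.array([np.cos(a),np.sin(a)]); ey=np.array([-ex[1],ex[0]])
    X=p@ex; Y=p@ey
    if it==0: c=np.array([X.max()-.08,Y.max()-.102])
    u=X-c[0]; v=Y-c[1]
    L=(abs(v)<.09)&(u>.07)&(u<.09); Lo=(abs(v)<.09)&(u<-.07)&(u>-.09); N=(abs(u)<.07)&(v>.092)&(v<.112)
    f1=np.polyfit(v[L],u[L],1); f2=np.polyfit(v[Lo],u[Lo],1); f3=np.polyfit(u[N],v[N],1)
    print(np.degrees(a),c,f1,f2,f3,L.sum(),Lo.sum(),N.sum())
    a+=np.mean([-f1[0],-f2[0],f3[0]])
    c=c+np.array([(f1[1]+f2[1])/2, f3[1]-.101])
    o=c[0]*ex+c[1]*ey; 
    ex=np.array([np.cos(a),np.sin(a)]); ey=np.array([-ex[1],ex[0]]); c=np.array([o@ex,o@ey])
# corner check from the picture
for x,y in [(83,70),(403,38),(107,322)]:
    q=plane(t,270+x/3.4,160+y/3.4,.084)[:2]-o; print('corner',q@ex,q@ey)
print('tray',o,np.degrees(a))
np.savez('tray.npz',o=o,a=a)
for q in nuts(t,(308,185,388,242)): 
    w=q[2][:2]-o; print(q[1],w@ex*1e3,w@ey*1e3)
w=plane(t,270+467/3.4,160+212/3.4,.109)[:2]-o; print('post',w@ex,w@ey)
w=plane(t,270+128/3.4,160+103/3.4,.095)[:2]-o; print('loupe',w@ex,w@ey)
ob=bot.get_obs(); w=ob['eef_pos'][:2]-o; print('tcp',w@ex,w@ey)
x=R.from_quat(ob['tool_rot']).as_matrix()[:,0]; print('tool yaw',np.degrees(np.arctan2(x[1],x[0])))
```

```text
4.76 [ 0.4529 -0.1603] [0.0021 0.0758] [ 0.0026 -0.0818] [-0.0035  0.0988] 231 251 187
4.604153475858609 [ 0.4503 -0.1613] [-0.0004  0.0788] [-0.0004 -0.0788] [-0.0025  0.1009] 231 252 189
4.570500647927945 [ 0.4504 -0.1611] [-0.001   0.0788] [-0.001  -0.0788] [-0.002  0.101] 231 252 189
4.570450872460363 [ 0.4504 -0.1611] [-0.001   0.0788] [-0.001  -0.0788] [-0.002  0.101] 231 252 189
corner 0.07782616513110509 0.10084647123346145
corner 0.07675847539305626 -0.10239457698627608
corner -0.08170775741283078 0.1011518153218517
tray [ 0.4618 -0.1247] 4.570450798832441
91 12.315076012871446 -23.765021402992858
97 11.649579654447257 33.9152144432366
95 -47.399427477719755 -39.620119751587744
98 -41.981389246312055 52.85623907373136
post -0.042444586328155134 -0.1209116199120311
loupe 0.050503636763986656 0.07465423948884055
tcp -0.2720341825286717 -0.3056475379000234
tool yaw 25.48268649669266
```

drive_tool(slide=[[0.18, -0.085, 0], [0.36, -0.17, 0], [0.54, -0.255, 0], [0.72, -0.34, 0], [0.86, -0.407, 0], [0.926, -0.438, 0], [0.926, -0.438, 0], [0.926, -0.438, 0]], rotation=[[0, 0, -0.15], [0, 0, -0.3], [0, 0, -0.45], [0, 0, -0.6], [0, 0, -0.75], [0, 0, -0.9], [0, 0, -1], [0, 0, -1]], gripper=0)

```text
clock: 1.25
eef_pos: [0.3771, -0.2525, 0.2312]
tool_rot: [0.89, 0.455, -0.0, -0.0]
ft_force: [0.2, 0.7, 0.2]
grip_width: -0.0002
grasp_force: 0.0
```

drive_tool(slide=[[0, 0, 0.08], [0, 0, 0.16], [0, 0, 0.22], [0, 0, 0.26], [0, 0, 0.28], [0, 0, 0.28], [0, 0, 0.28], [0, 0, 0.28]], rotation=[[0, 0, -0.2], [0, 0, -0.4], [0, 0, -0.6], [0, 0, -0.8], [0, 0, -1], [0, 0, -1], [0, 0, -1], [0, 0, -1]])

```text
clock: 2.25
eef_pos: [0.3771, -0.2532, 0.1617]
tool_rot: [0.751, 0.661, 0.0, 0.0]
ft_force: [0.4, -0.8, 0.2]
grip_width: -0.0
grasp_force: 0.0
```

drive_tool(slide=[[0, 0, 0.05], [0, 0, 0.1], [0, 0, 0.14], [0, 0, 0.18], [0, 0, 0.2], [0, 0, 0.2], [0, 0, 0.2], [0, 0, 0.2]], rotation=[[0, 0, -0.15], [0, 0, -0.3], [0, 0, -0.412], [0, 0, -0.412], [0, 0, -0.412], [0, 0, -0.412], [0, 0, -0.412], [0, 0, -0.412]])

```text
clock: 3.25
eef_pos: [0.3773, -0.2531, 0.1117]
tool_rot: [0.678, 0.735, 0.0, 0.0]
ft_force: [-1.0, 0.4, 0.6]
grip_width: 0.0002
grasp_force: 0.0
```

```bash
cat > st.py <<'E'
from meas import *
import sys
def st():
    d=np.load('tray.npz'); o=d['o'];a=float(d['a']); ob=bot.get_obs(); w=ob['eef_pos'][:2]-o
    ex=np.array([np.cos(a),np.sin(a)]); ey=np.array([-ex[1],ex[0]])
    x=R.from_quat(ob['tool_rot']).as_matrix()[:,0]
    print('t',ob['clock'],'tcp mm',w@ex*1e3,w@ey*1e3,ob['eef_pos'][2]*1e3,'yaw err',np.degrees(np.arctan2(x@np.r_[ex,0],x@np.r_[ey,0])),'F',ob['ft_force'],'w',ob['grip_width'])
    return o,ex,ey
def look(thr=75):
    o,ex,ey=st(); t=cam('top')
    for q in nuts(t,(308,185,388,242),thr=thr):
        w=q[2][:2]-o; print('nut',q[1],q[0],w@ex*1e3,w@ey*1e3)
    return t
E
python3 -c "
from st import *
st()"
```

```text
t 3.25 tcp mm -94.4908786099352 -121.20914790592525 111.69076720800435 yaw err -0.0036678219091339148 F [-1.0065  0.4057  0.6368] w 0.00018008452907828642
```

drive_tool(slide=[[0, 0, 0.075], [0, 0.04, 0.075], [0, 0.09, 0.075], [0, 0.14, 0.075], [0, 0.19, 0.075], [0, 0.24, 0.075], [0, 0.29, 0.075], [0, 0.33, 0.075]], rotation=[[0, 0, 0], [0, 0, 0], [0, 0, 0], [0, 0, 0], [0, 0, 0], [0, 0, 0], [0, 0, 0], [0, 0, 0]])

```text
clock: 4.25
eef_pos: [0.4601, -0.2462, 0.0925]
tool_rot: [0.678, 0.735, -0.0, 0.0]
ft_force: [-1.6, 0.0, 2.0]
grip_width: -0.0003
grasp_force: 1.0
```

drive_tool(slide=[[0, 0.006, 0], [0, 0.012, 0], [0, 0.018, 0], [0, 0.024, 0], [0, 0.03, 0], [0, 0.034, 0], [0, 0.038, 0], [0, 0.038, 0]], rotation=[[0, 0, 0], [0, 0, 0], [0, 0, 0], [0, 0, 0], [0, 0, 0], [0, 0, 0], [0, 0, 0], [0, 0, 0]])

```text
clock: 5.25
eef_pos: [0.4688, -0.2454, 0.0925]
tool_rot: [0.678, 0.735, 0.0, -0.0]
ft_force: [-0.7, 0.1, -1.2]
grip_width: 0.0002
grasp_force: 0.6
```

Run:
```python
from st import *
t=look()
w=cam('wrist','w0.png'); print(w['xyz'])
```

```text
t 5.25 tcp mm -2.674694620642914 -120.88849100311242 92.48508048491527 yaw err -0.020051906528956043 F [-0.6543  0.0724 -1.1944] w 0.00018324203631249762
nut 58 [355.2414 205.9138] 11.8634373595362 -23.184448898383014
nut 82 [328.878  208.5122] 12.349099730164516 33.789483729072366
nut 53 [322.566  234.4528] -42.097935854812626 53.27173372616776
[ 0.4619 -0.1676  0.235 ]
```

View pics/w0.png

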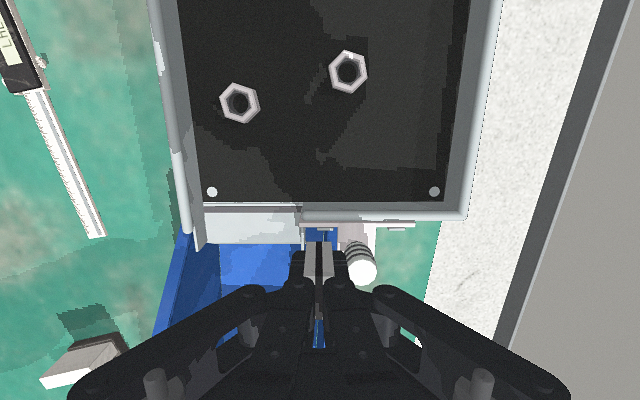

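The wrist view shows the post at (360,265), touching the right finger. The shutter is nearly open but not yet against its stop, so I push on slowly.

drive_tool(slide=[[0, 0.003, 0], [0, 0.006, 0], [0, 0.009, 0], [0, 0.012, 0], [0, 0.015, 0], [0, 0.017, 0], [0, 0.02, 0], [0, 0.02, 0]], rotation=[[0, 0, 0], [0, 0, 0], [0, 0, 0], [0, 0, 0], [0, 0, 0], [0, 0, 0], [0, 0, 0], [0, 0, 0]])

```text
clock: 6.35
eef_pos: [0.4706, -0.2453, 0.0923]
tool_rot: [0.679, 0.734, -0.002, -0.002]
ft_force: [-9.8, -0.3, 5.2]
grip_width: -0.0003
grasp_force: 5.1
```

The shutter is at its stop: about 10 N and only 1.8 mm of travel for 5 mm commanded. I back off and come down behind nut A at (-47,-40).

drive_tool(slide=[[0, -0.05, 0], [0.05, -0.1, -0.05], [0.22, -0.197, -0.05], [0.4, -0.197, -0.05], [0.45, -0.197, -0.02], [0.45, -0.197, 0.04], [0.45, -0.197, 0.1], [0.45, -0.197, 0.122]], rotation=[[0, 0, 0], [0, 0, 0], [0, 0, 0], [0, 0, 0], [0, 0, 0], [0, 0, 0], [0, 0, 0], [0, 0, 0]])

```text
clock: 7.35
eef_pos: [0.4159, -0.1372, 0.0614]
tool_rot: [0.678, 0.735, 0.0, 0.0]
ft_force: [-0.5, 0.4, -0.0]
grip_width: 0.0001
grasp_force: 0.0
```

```bash
python3 -c "
from st import *
st()"
```

```text
t 7.35 tcp mm -46.743593737096944 -8.77997859662399 61.35337955155755 yaw err -0.006689005378422837 F [-0.4829  0.3849 -0.0221] w 0.00011257559172168978
```

drive_tool(slide=[[-0.03, 0, 0], [-0.075, 0, 0], [-0.125, 0, 0], [-0.175, 0, 0], [-0.225, 0, 0], [-0.275, 0, 0], [-0.325, 0, 0], [-0.37, 0, 0]], rotation=[[0, 0, 0], [0, 0, 0], [0, 0, 0], [0, 0, 0], [0, 0, 0], [0, 0, 0], [0, 0, 0], [0, 0, 0]])

```text
clock: 8.35
eef_pos: [0.423, -0.23, 0.062]
tool_rot: [0.678, 0.735, 0.0, -0.0]
ft_force: [-0.1, 0.3, -0.1]
grip_width: 0.0001
grasp_force: 0.1
```

Run:
```python
from st import *
t=look(); s=cam('side')
w=cam('wrist')
a=cv2.resize(s['image'][190:340,260:400],(373,400)); b=cv2.resize(w['image'][100:400,120:520],(427,320))
im=np.zeros((400,800,3),np.uint8); im[:,:373]=a; im[:320,373:]=b; cv2.imwrite('pics/c1.png',im[:,:,::-1])
```

```text
t 8.35 tcp mm -47.03494850410375 -101.83774592196099 62.022216113469426 yaw err -0.0007267192565424919 F [-0.1004  0.2899 -0.0645] w 0.00011329699471901962
nut 84 [355.4048 205.6786] 12.339507480509802 -23.597399530877425
nut 85 [329.0353 208.5529] 12.223416896388333 33.46375059597996
nut 86 [322.6977 234.4535] -42.1297284292308 52.994596787091794
```

View pics/c1.png

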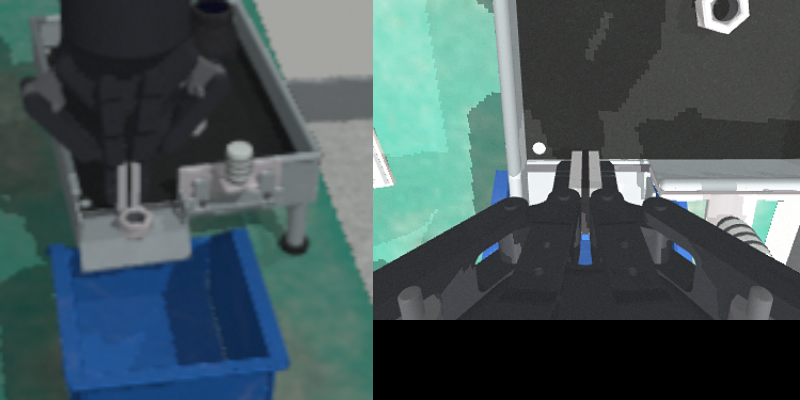

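The side crop shows nut A on the spout at (135,220), squarely in front of the fingers. I push it over the edge and move on to nut B at (-42,53).

drive_tool(slide=[[-0.045, 0, 0], [-0.09, 0, 0], [-0.09, 0, -0.16], [0.13, 0.01, -0.16], [0.37, 0.02, -0.16], [0.6, 0.02, -0.16], [0.73, 0.02, -0.12], [0.73, 0.02, -0.05]], rotation=[[0, 0, 0], [0, 0, 0], [0, 0, 0], [0, 0, 0], [0, 0, 0], [0, 0, 0], [0, 0, 0], [0, 0, 0]])

```text
clock: 9.5
eef_pos: [0.4142, -0.0452, 0.075]
tool_rot: [0.677, 0.736, 0.001, 0.001]
ft_force: [0.5, -0.1, -0.2]
grip_width: -0.0001
grasp_force: 0.0
```

drive_tool(slide=[[0, 0, 0.03], [0, 0, 0.05], [-0.04, 0, 0.05], [-0.09, 0, 0.05], [-0.14, 0, 0.05], [-0.19, 0, 0.05], [-0.24, 0, 0.05], [-0.29, 0, 0.05]], rotation=[[0, 0, 0], [0, 0, 0], [0, 0, 0], [0, 0, 0], [0, 0, 0], [0, 0, 0], [0, 0, 0], [0, 0, 0]])

```text
clock: 10.5
eef_pos: [0.4193, -0.12, 0.0621]
tool_rot: [0.678, 0.735, 0.0, 0.0]
ft_force: [-0.3, 0.7, -0.1]
grip_width: 0.0001
grasp_force: 0.1
```

Run:
```python
from st import *
t=look(); s=cam('side'); o,ex,ey=st()
print([(q[0],q[1],(q[2][:2]-o)@ex*1e3,(q[2][:2]-o)@ey*1e3) for q in nuts(s,(286,206,350,250))])
a=cv2.resize(s['image'][190:390,260:400],(420,600)); b=cv2.resize(t['image'][165:265,280:500],(374,170))
im=np.zeros((600,800,3),np.uint8); im[:,:420]=a; im[:170,426:]=b; cv2.imwrite('pics/c2.png',im[:,:,::-1])
```

```text
t 10.5 tcp mm -42.036233265663284 8.069556107531284 62.10321295139498 yaw err -0.00026348667016900737 F [-0.2993  0.66   -0.1371] w 9.738565038613173e-05
t 10.6 tcp mm -41.81516541708486 7.679059790606119 62.12227563487155 yaw err 0.09277869036246923 F [ 0.0479  0.5652 -0.214 ] w 1.7711986808002293e-05
[(array([323.8947, 218.2211]), np.int32(95), np.float64(11.906601518185822), np.float64(24.919806810932876)), (array([299.6414, 228.3671]), np.int32(237), np.float64(-39.581405316062316), np.float64(-0.5861540818756332)), (array([331.1062, 234.9823]), np.int32(113), np.float64(12.77325527668169), np.float64(-32.194408280024305)), (array([347.1562, 246.0938]), np.int32(32), np.float64(32.73783981416884), np.float64(-70.58326025894542))]
```

View pics/c2.png

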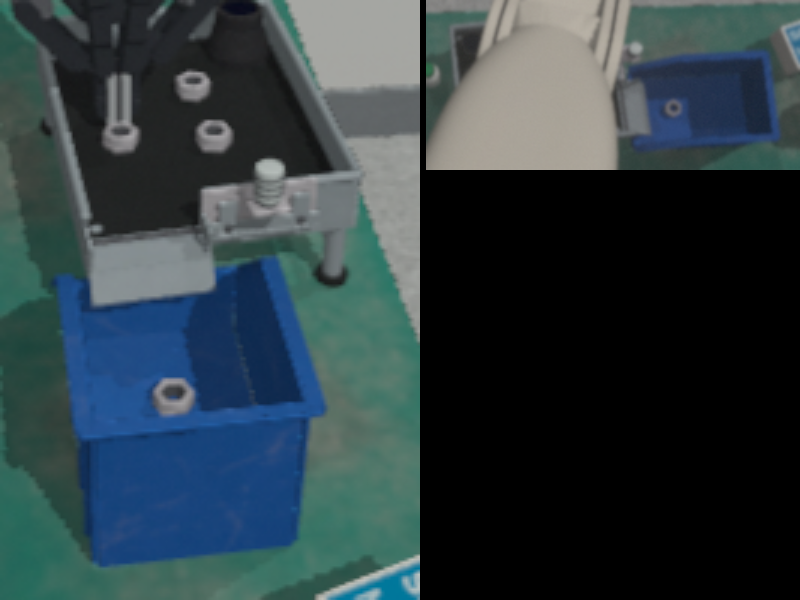

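Nut A is in the bin at (174,397). Nut B is centred in front of the fingers, so I push it on and out.

drive_tool(slide=[[-0.03, 0, 0], [-0.08, 0, 0], [-0.13, 0, 0], [-0.18, 0, 0], [-0.23, 0, 0], [-0.28, 0, 0], [-0.33, 0, 0], [-0.38, 0, 0]], rotation=[[0, 0, 0], [0, 0, 0], [0, 0, 0], [0, 0, 0], [0, 0, 0], [0, 0, 0], [0, 0, 0], [0, 0, 0]])

```text
clock: 11.6
eef_pos: [0.4268, -0.2146, 0.062]
tool_rot: [0.678, 0.735, 0.0, -0.0]
ft_force: [1.0, 0.4, 0.7]
grip_width: -0.0001
grasp_force: 0.0
```

Run:
```python
from st import *
t=look(); s=cam('side'); w=cam('wrist')
a=cv2.resize(s['image'][190:390,260:400],(420,600)); b=cv2.resize(w['image'][100:400,120:520],(380,285))
im=np.zeros((600,800,3),np.uint8); im[:,:420]=a; im[:285,420:]=b; cv2.imwrite('pics/c3.png',im[:,:,::-1])
```

```text
t 11.6 tcp mm -42.04415874121068 -86.83402505301855 62.030944017113924 yaw err -0.009791921152655994 F [1.0292 0.3614 0.6656] w -7.708564318606699e-05
nut 84 [355.4048 205.6786] 12.339507480509802 -23.597399530877425
nut 87 [329.0345 208.5517] 12.226263319573896 33.46518792049008
```

View pics/c3.png

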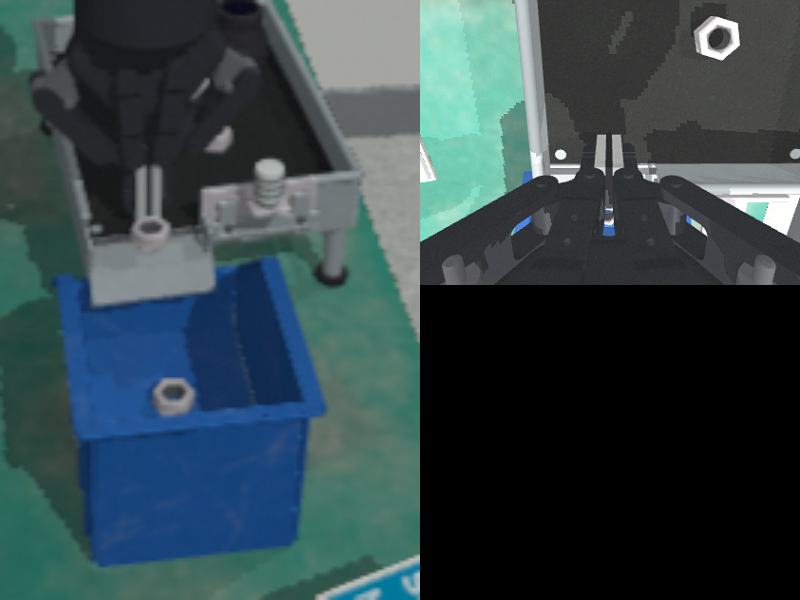

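Nut B is on the spout at (150,232). I push it off and then go to the +x side of nut C at (12,-24).

drive_tool(slide=[[-0.05, 0, 0], [-0.1, 0, 0], [-0.15, 0, 0], [-0.15, 0, -0.2], [0.08, 0.03, -0.2], [0.25, 0.18, -0.2], [0.25, 0.34, -0.15], [0.25, 0.34, -0.02]], rotation=[[0, 0, 0], [0, 0, 0], [0, 0, 0], [0, 0, 0], [0, 0, 0], [0, 0, 0], [0, 0, 0], [0, 0, 0]])

```text
clock: 12.75
eef_pos: [0.512, -0.1451, 0.0686]
tool_rot: [0.677, 0.736, 0.002, 0.004]
ft_force: [-0.8, 0.5, -0.1]
grip_width: -0.0002
grasp_force: 0.0
```

```bash
python3 -c "
from st import *
look()"
```

```text
t 12.75 tcp mm 48.3680586386543 -24.249306947641603 68.59603895083457 yaw err -0.16856253404138258 F [-0.8146  0.5046 -0.1306] w -0.00023390967962844488
```

drive_tool(slide=[[0, 0, 0.02], [0, -0.03, 0.02], [0, -0.08, 0.02], [0, -0.13, 0.02], [0, -0.18, 0.02], [0, -0.23, 0.02], [0, -0.264, 0.02], [0, -0.264, 0.02]], rotation=[[0, 0, 0], [0, 0, 0], [0, 0, 0], [0, 0, 0], [0, 0, 0], [0, 0, 0], [0, 0, 0], [0, 0, 0]])

```text
clock: 13.8
eef_pos: [0.44, -0.1501, 0.0623]
tool_rot: [0.678, 0.735, -0.0, -0.0]
ft_force: [0.0, -0.0, 1.7]
grip_width: -0.0002
grasp_force: 1.1
```

drive_tool(slide=[[0, 0.05, 0], [0.04, 0.1, -0.12], [0.15, 0.25, -0.16], [0.235, 0.264, -0.16], [0.235, 0.264, -0.12], [0.235, 0.264, -0.05], [0.235, 0.264, 0], [0.235, 0.264, 0]], rotation=[[0, 0, 0], [0, 0, 0], [0, 0, 0], [0, 0, 0], [0, 0, 0], [0, 0, 0], [0, 0, 0], [0, 0, 0]])

```text
clock: 14.8
eef_pos: [0.5006, -0.0864, 0.0604]
tool_rot: [0.679, 0.735, -0.001, -0.001]
ft_force: [0.3, 0.5, 0.1]
grip_width: -0.0
grasp_force: 0.0
```

Run:
```python
from st import *
t=look(); s=cam('side'); o,ex,ey=st()
for q in nuts(s,(286,206,350,250)): print(q[0],q[1],(q[2][:2]-o)@ex*1e3,(q[2][:2]-o)@ey*1e3+8.5)
a=cv2.resize(s['image'][190:390,260:400],(420,600)); b=cv2.resize(t['image'][165:265,280:500],(374,170))
im=np.zeros((600,800,3),np.uint8); im[:,:420]=a; im[:170,426:]=b; cv2.imwrite('pics/c4.png',im[:,:,::-1])
```

```text
t 14.8 tcp mm 41.683811735996926 35.16216053693591 60.434123913826525 yaw err 0.02476995710860966 F [0.2769 0.4881 0.1078] w -1.9598291449259923e-05
t 14.9 tcp mm 42.939150605975776 34.92371328798807 61.92446916891636 yaw err 0.02116392546707021 F [0.6806 0.1907 0.3377] w -0.0003632647613259629
[340.2315 212.3241] 108 47.81643041174097 48.272599002583114
[323.8947 218.2211] 95 11.906601518185822 33.419806810932876
[301.0833 237.0556] 108 -41.815265178567294 -20.011013841441887
[347.1562 246.0938] 32 32.73783981416884 -62.083260258945415
```

View pics/c4.png

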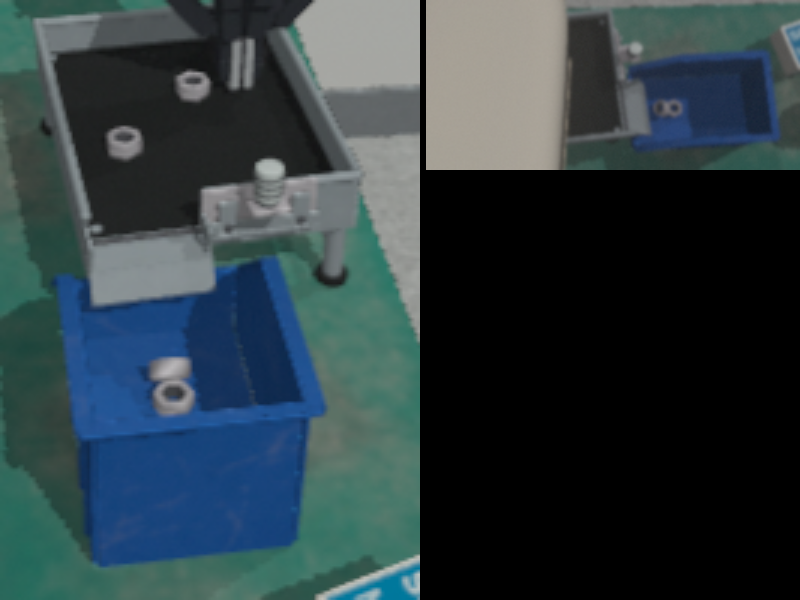

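Two nuts are in the bin. Nut C has moved to about (-42,-20) in the lane. Nut D comes across next, then the tool goes behind it.

drive_tool(slide=[[0, -0.03, 0], [0, -0.07, 0], [0, -0.11, 0], [0, -0.15, 0], [0, -0.19, 0], [0, -0.23, 0], [0, -0.264, 0], [0, -0.264, 0]], rotation=[[0, 0, 0], [0, 0, 0], [0, 0, 0], [0, 0, 0], [0, 0, 0], [0, 0, 0], [0, 0, 0], [0, 0, 0]])

```text
clock: 15.9
eef_pos: [0.4354, -0.0915, 0.0622]
tool_rot: [0.678, 0.735, -0.0, -0.0]
ft_force: [-0.1, -0.3, 1.3]
grip_width: -0.0003
grasp_force: 1.0
```

drive_tool(slide=[[0, 0.05, 0], [0, 0.06, -0.16], [-0.04, -0.02, -0.16], [-0.09, -0.084, -0.16], [-0.09, -0.084, -0.16], [-0.09, -0.084, -0.16], [-0.09, -0.084, -0.16], [-0.09, -0.084, -0.16]], rotation=[[0, 0, 0], [0, 0, 0], [0, 0, 0], [0, 0, 0], [0, 0, 0], [0, 0, 0], [0, 0, 0], [0, 0, 0]])

```text
clock: 16.9
eef_pos: [0.4173, -0.1152, 0.1019]
tool_rot: [0.678, 0.735, 0.0, -0.0]
ft_force: [-0.5, -0.9, 0.5]
grip_width: 0.0001
grasp_force: 0.0
```

Run:
```python
from st import *
t=look(); s=cam('side'); o,ex,ey=st()
for q in nuts(s,(286,206,350,250)): print(q[0],q[1],(q[2][:2]-o)@ex*1e3,(q[2][:2]-o)@ey*1e3+8.5)
w=cam('wrist'); m=cv2.inRange(cv2.cvtColor(w['image'],cv2.COLOR_RGB2GRAY),100,255)
for q in nuts(w,(150,0,520,170),thr=100,amin=60): print('wrist',q[0],q[1],(q[2][:2]-o)@ex*1e3,(q[2][:2]-o)@ey*1e3)
```

```text
t 16.9 tcp mm -43.59406480443535 13.030563312048237 101.93682649322285 yaw err -0.05497563134370392 F [-0.5013 -0.8967  0.5312] w 0.00012159381026771481
t 17.0 tcp mm -43.811092720753045 12.971814058082481 101.9646280912122 yaw err -0.0422489363119726 F [-0.4357  0.0883  0.6948] w 4.346465891187902e-05
[296.5706 216.1882] 170 -38.21591839903453 50.12544198475752
[301.1909 237.0636] 110 -41.62965795744754 -20.071755605743583
[347.1562 246.0938] 32 32.73783981416884 -62.083260258945415
wrist [274.1531 105.5306] 98 -70.27583902774866 92.90781020769954
```

drive_tool(slide=[[-0.028, 0.006, 0], [-0.028, 0.006, 0.06], [-0.028, 0.006, 0.12], [-0.028, 0.006, 0.16], [-0.06, 0.006, 0.16], [-0.1, 0.006, 0.16], [-0.14, 0.006, 0.16], [-0.18, 0.006, 0.16]], rotation=[[0, 0, 0], [0, 0, 0], [0, 0, 0], [0, 0, 0], [0, 0, 0], [0, 0, 0], [0, 0, 0], [0, 0, 0]])

```text
clock: 18.05
eef_pos: [0.4224, -0.1613, 0.0625]
tool_rot: [0.678, 0.735, 0.0, 0.0]
ft_force: [-0.5, -0.5, 0.0]
grip_width: 0.0001
grasp_force: 0.1
```

drive_tool(slide=[[-0.03, 0, 0], [-0.07, 0, 0], [-0.11, 0, 0], [-0.15, 0, 0], [-0.19, 0, 0], [-0.22, 0, 0], [-0.24, 0, 0], [-0.24, 0, 0]], rotation=[[0, 0, 0], [0, 0, 0], [0, 0, 0], [0, 0, 0], [0, 0, 0], [0, 0, 0], [0, 0, 0], [0, 0, 0]])

```text
clock: 19.05
eef_pos: [0.4268, -0.2204, 0.062]
tool_rot: [0.678, 0.735, 0.0, 0.0]
ft_force: [-0.2, 0.2, 0.7]
grip_width: -0.0005
grasp_force: 0.0
```

Run:
```python
from st import *
t=look(); s=cam('side'); w=cam('wrist')
a=cv2.resize(s['image'][190:390,260:400],(420,600)); b=cv2.resize(w['image'][0:400,120:520],(380,380))
im=np.zeros((600,800,3),np.uint8); im[:,:420]=a; im[:380,420:]=b; cv2.imwrite('pics/c5.png',im[:,:,::-1])
```

```text
t 19.05 tcp mm -42.5049814920763 -92.54046886756484 62.04089398748991 yaw err 0.01184716375939629 F [-0.1965  0.1866  0.6566] w -0.0005360539394470429
nut 82 [330.8902 233.2439] -41.44680739510475 35.44898352812648
```

View pics/c5.png

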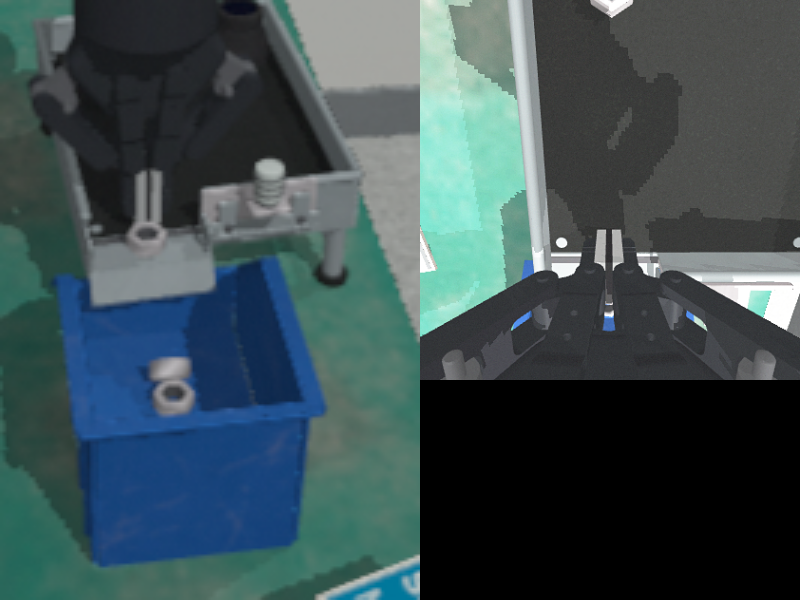

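Nut C is centred on the spout at (147,238), and nut D sits at (-41,35). I push C off and then go behind D.

drive_tool(slide=[[-0.045, 0, 0], [-0.09, 0, 0], [-0.13, 0, 0], [-0.13, 0, -0.16], [0.1, 0, -0.16], [0.34, 0, -0.16], [0.57, 0, -0.16], [0.63, 0, -0.16]], rotation=[[0, 0, 0], [0, 0, 0], [0, 0, 0], [0, 0, 0], [0, 0, 0], [0, 0, 0], [0, 0, 0], [0, 0, 0]])

```text
clock: 20.2
eef_pos: [0.4136, -0.0611, 0.1021]
tool_rot: [0.677, 0.736, -0.0, -0.0]
ft_force: [0.2, -0.2, 0.1]
grip_width: 0.0001
grasp_force: 0.0
```

drive_tool(slide=[[0, 0, 0], [0, 0, 0.06], [0, 0, 0.12], [0, 0, 0.16], [-0.04, 0, 0.16], [-0.08, 0, 0.16], [-0.12, 0, 0.16], [-0.17, 0, 0.16]], rotation=[[0, 0, 0], [0, 0, 0], [0, 0, 0], [0, 0, 0], [0, 0, 0], [0, 0, 0], [0, 0, 0], [0, 0, 0]])

```text
clock: 21.2
eef_pos: [0.4179, -0.1064, 0.0624]
tool_rot: [0.678, 0.735, 0.0, 0.0]
ft_force: [-0.4, 0.2, 0.1]
grip_width: 0.0004
grasp_force: 0.0
```

drive_tool(slide=[[-0.04, 0, 0], [-0.09, 0, 0], [-0.14, 0, 0], [-0.19, 0, 0], [-0.24, 0, 0], [-0.29, 0, 0], [-0.34, 0, 0], [-0.38, 0, 0]], rotation=[[0, 0, 0], [0, 0, 0], [0, 0, 0], [0, 0, 0], [0, 0, 0], [0, 0, 0], [0, 0, 0], [0, 0, 0]])

```text
clock: 22.2
eef_pos: [0.4253, -0.201, 0.062]
tool_rot: [0.678, 0.735, 0.0, 0.0]
ft_force: [-0.4, 0.1, 0.1]
grip_width: 0.0002
grasp_force: 0.1
```

Run:
```python
from st import *
t=look(); s=cam('side')
a=cv2.resize(s['image'][190:390,260:400],(420,600)); b=cv2.resize(t['image'][165:265,280:500],(374,170))
im=np.zeros((600,800,3),np.uint8); im[:,:420]=a; im[:170,426:]=b; cv2.imwrite('pics/c6.png',im[:,:,::-1])
```

```text
t 22.2 tcp mm -42.521999403136604 -73.11290306169371 62.03671701109345 yaw err 0.0028831917318599453 F [-0.3871  0.1016  0.1131] w 0.00016915084283764868
```

View pics/c6.png

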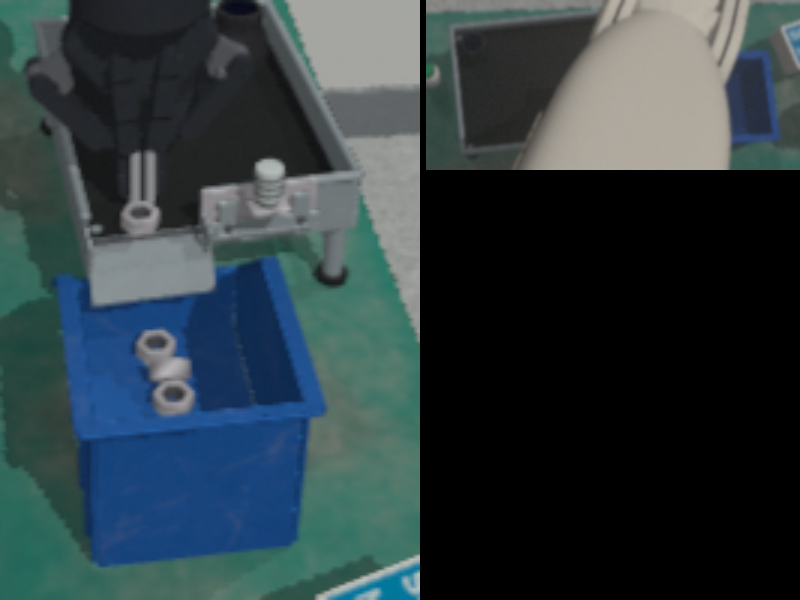

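Three nuts are in the bin, and nut D is at the outlet at (140,217), centred. That was my 11th picture, one over the limit of 10, so from here I check by numbers only. Next I push D out and cross over to the +x side of the post.

drive_tool(slide=[[-0.04, 0, 0], [-0.085, 0, 0], [-0.13, 0, 0], [-0.17, 0, 0], [-0.206, 0, 0], [-0.206, 0, -0.12], [-0.206, 0, -0.28], [-0.206, 0, -0.28]], rotation=[[0, 0, 0], [0, 0, 0], [0, 0, 0], [0, 0, 0], [0, 0, 0], [0, 0, 0], [0, 0, 0], [0, 0, 0]])

```text
clock: 23.3
eef_pos: [0.4316, -0.2532, 0.1353]
tool_rot: [0.678, 0.735, 0.001, 0.004]
ft_force: [0.0, 0.6, 0.3]
grip_width: 0.0001
grasp_force: 0.0
```

Run:
```python
from st import *
look(); s=cam('side'); o,ex,ey=st()
print('tray',[(q[0],q[1]) for q in nuts(s,(290,206,346,246))])
def show(c,name,box,zs):
    x0,y0,x1,y1=box; h=cv2.cvtColor(c['image'],cv2.COLOR_RGB2HSV)
    m=np.zeros(h.shape[:2],np.uint8); m[y0:y1,x0:x1]=((h[...,1]<90)&(h[...,2]>90))[y0:y1,x0:x1]*255
    n,l,st_,ce=cv2.connectedComponentsWithStats(m)
    for i in range(1,n):
        if st_[i,4]>15:
            w=plane(c,ce[i][0],ce[i][1],zs)[:2]-o; print(name,ce[i],st_[i],w@ex*1e3,w@ey*1e3)
show(s,'bin/spout',(283,262,366,330),.012)
```

```text
t 23.3 tcp mm -40.32641306903492 -125.61347236724524 135.32477699504102 yaw err -0.0041874313623014555 F [0.0084 0.6459 0.3256] w 0.00011100748957531043
nut 42 [385.3333 237.1667] -62.34468586144241 -78.19555963541764
t 23.4 tcp mm -42.39225700607678 -124.0648377011113 132.2809556277849 yaw err -0.004723695111620735 F [0.0406 0.6541 0.932 ] w 1.3459267743259903e-05
tray [(array([313.9688, 230.9479]), np.int32(192))]
bin/spout [317.4793 275.6003] [ 287  262   79   30 1181] -20.128715053015117 -72.7024608175374
bin/spout [314.9859 312.738 ] [305 300  20  28 355] -43.06640040345116 -163.4378777207426
bin/spout [364.2632 307.7895] [363 304   3  10  19] 38.90571227800452 -167.73014254772005
```

drive_tool(slide=[[0.014, 0.15, 0], [0.014, 0.33, 0], [0.014, 0.378, 0], [0.014, 0.378, 0], [0.014, 0.378, 0.05], [0.014, 0.378, 0.11], [0.014, 0.378, 0.15], [0.014, 0.378, 0.156]], rotation=[[0, 0, 0], [0, 0, 0], [0, 0, 0], [0, 0, 0], [0, 0, 0], [0, 0, 0], [0, 0, 0], [0, 0, 0]])

```text
clock: 24.4
eef_pos: [0.522, -0.2401, 0.0917]
tool_rot: [0.678, 0.735, -0.0, -0.001]
ft_force: [-0.7, -0.4, -1.4]
grip_width: 0.0
grasp_force: 0.0
```

Run:
```python
from st import *
o,ex,ey=st(); s=cam('side'); t=cam('top')
P=cloud(s)
g=P[...,:2]-o; X=g@ex*1e3; Y=g@ey*1e3; Z=P[...,2]*1e3
m=(s['z_map']>0)
# tray floor and spout: anything above floor level
a=m&(X>-70)&(X<10)&(Y>-88)&(Y<90)&(Z>62)&(Z<80); print('above lane floor',a.sum())
b=m&(X>-74)&(X<-18)&(Y>-127)&(Y<-104); print('spout',b.sum(),'above',(b&(Z>63)).sum(), np.percentile(Z[b],[5,50,95]))
c=m&(X>-85)&(X<-5)&(Y>-270)&(Y<-135)&(Z<35)
d=c&(s['image'].max(2).astype(int)-s['image'].min(2)<35)&(s['image'].max(2)>80)
n,l,st_,ce=cv2.connectedComponentsWithStats(d.astype(np.uint8))
for i in range(1,n):
    if st_[i,4]>5: k=l==i; print('bin nut blob',st_[i],X[k].mean(),Y[k].mean(),Z[k].min(),Z[k].max())
# rows of grayness profile in top view
h=t['image'].astype(int); q=(h.max(2)-h.min(2)<40)&(h.max(2)>80); q[:,:410]=0; q[:,480:]=0; q[:200]=0;q[252:]=0
n,l,st_,ce=cv2.connectedComponentsWithStats(q.astype(np.uint8))
print('top',[(ce[i].round(),st_[i,2:]) for i in range(1,n) if st_[i,4]>8])
```

```text
t 24.4 tcp mm 50.76284194010796 -119.82406622421111 91.68569736462427 yaw err 0.010259005057703626 F [-0.6917 -0.4409 -1.4288] w 3.61045968083598e-06
above lane floor 0
spout 701 above 0 [ 3.7926 26.6081 60.0774]
bin nut blob [305 300  20  28 342] -44.08506538333412 -168.59869054377043 2.0245402777482324 31.76019469307434
top [(array([444., 225.]), array([  70,   52, 3633], dtype=int32))]
```

The lane and spout are clear and the bin holds the nut cluster. Now I shut the shutter.

drive_tool(slide=[[0, -0.03, 0], [0, -0.07, 0], [0, -0.11, 0], [0, -0.15, 0], [0, -0.19, 0], [0, -0.23, 0], [0, -0.26, 0], [0, -0.28, 0]], rotation=[[0, 0, 0], [0, 0, 0], [0, 0, 0], [0, 0, 0], [0, 0, 0], [0, 0, 0], [0, 0, 0], [0, 0, 0]])

```text
clock: 25.5
eef_pos: [0.453, -0.2461, 0.0932]
tool_rot: [0.678, 0.735, -0.0, 0.0]
ft_force: [1.7, -0.5, 1.3]
grip_width: -0.0001
grasp_force: 0.9
```

drive_tool(slide=[[0, -0.004, 0], [0, -0.008, 0], [0, -0.012, 0], [0, -0.016, 0], [0, -0.02, 0], [0, -0.024, 0], [0, -0.028, 0], [0, -0.028, 0]], rotation=[[0, 0, 0], [0, 0, 0], [0, 0, 0], [0, 0, 0], [0, 0, 0], [0, 0, 0], [0, 0, 0], [0, 0, 0]])

```text
clock: 26.5
eef_pos: [0.4469, -0.2465, 0.0931]
tool_rot: [0.678, 0.735, 0.0, 0.0]
ft_force: [2.6, -0.9, -0.2]
grip_width: 0.0004
grasp_force: 1.7
```

```bash
python3 -c "
from st import *
st()"
```

```text
t 26.5 tcp mm -24.56866431066724 -120.21978934075348 93.09951065426131 yaw err -0.018633601906473025 F [ 2.6378 -0.8607 -0.1573] w 0.0004265388761347811
```

drive_tool(slide=[[0, -0.003, 0], [0, -0.006, 0], [0, -0.009, 0], [0, -0.012, 0], [0, -0.015, 0], [0, -0.018, 0], [0, -0.018, 0], [0, -0.018, 0]], rotation=[[0, 0, 0], [0, 0, 0], [0, 0, 0], [0, 0, 0], [0, 0, 0], [0, 0, 0], [0, 0, 0], [0, 0, 0]])

```text
clock: 27.5
eef_pos: [0.4463, -0.2466, 0.0935]
tool_rot: [0.678, 0.735, 0.003, 0.003]
ft_force: [13.3, 1.6, -5.8]
grip_width: 0.0003
grasp_force: 6.4
```

The force rose to 13 N with only 0.6 mm of travel, so the shutter is against the shut stop. I back off, rise and clear the view.

drive_tool(slide=[[0, 0.06, 0], [0, 0.09, 0], [0, 0.09, -0.2], [0, 0.09, -0.4], [0, 0.0, -0.55], [-0.15, -0.15, -0.55], [-0.3, -0.35, -0.55], [-0.45, -0.5, -0.55]], rotation=[[0, 0, 0], [0, 0, 0], [0, 0, 0], [0, 0, 0], [0, 0, 0], [0, 0, 0], [0, 0, 0], [0, 0, 0]])

```text
clock: 28.5
eef_pos: [0.324, -0.3695, 0.2305]
tool_rot: [0.678, 0.735, -0.0, -0.001]
ft_force: [0.8, -0.8, 1.5]
grip_width: 0.0002
grasp_force: 0.0
```

drive_tool(slide=[[-0.1, -0.15, 0], [-0.2, -0.3, 0], [-0.3, -0.4, 0], [-0.3, -0.4, 0], [-0.3, -0.4, 0], [-0.3, -0.4, 0], [-0.3, -0.4, 0], [-0.3, -0.4, 0]], rotation=[[0, 0, 0], [0, 0, 0], [0, 0, 0], [0, 0, 0], [0, 0, 0], [0, 0, 0], [0, 0, 0], [0, 0, 0]])

```text
clock: 29.5
eef_pos: [0.2332, -0.4514, 0.2307]
tool_rot: [0.678, 0.735, -0.0, 0.0]
ft_force: [-0.7, 1.0, 0.2]
grip_width: -0.0001
grasp_force: 0.0
```

Run:
```python
from st import *
t=look(); o,ex,ey=st(); s=cam('side')
def tf(p): w=p[...,:2]-o; return w@ex*1e3,w@ey*1e3
for n,c in (('top',t),('side',s)):
    P=cloud(c); X,Y=tf(P); Z=P[...,2]*1e3; v=c['z_map']>0
    k=v&(Z>98)&(Z<114)&(X>-75)&(X<45)&(Y>-135)&(Y<-106); print(n,'post',k.sum(),X[k].mean(),Y[k].mean())
    k=v&(Z>85)&(Z<100)&(X>20)&(X<76)&(Y>40)&(Y<98); print(n,'loupe',k.sum(),X[k].mean(),Y[k].mean())
    k=v&(Z>62)&(Z<80)&(abs(X)<70)&(Y>-85)&(Y<90)&~((X>20)&(Y>40)); print(n,'on floor',k.sum())
    h=c['image'].astype(int); k=v&(X>-88)&(X<4)&(Y>-265)&(Y<-132)&(Z<40)
    k&=(h[...,2]-h[...,0]<30)&(h.max(2)>70)
    nn,l,S,ce=cv2.connectedComponentsWithStats(k.astype(np.uint8))
    for i in range(1,nn):
        if S[i,4]>8: q=l==i; print(n,'bin',S[i],X[q].mean(),Y[q].mean(),Z[q].min(),Z[q].max())
c=t['image']; hsv=cv2.cvtColor(c,cv2.COLOR_RGB2HSV); print('top nut-mask in bin:')
sub=c[200:255,405:460].astype(int); mk=((sub[...,2]-sub[...,0]<35)&(sub.max(2)>70))
for r in mk[5:50]: print(''.join('#' if x else '.' for x in r))
sub=s['image'][290:335,290:350].astype(int); mk=((sub[...,2]-sub[...,0]<35)&(sub.max(2)>70)); br=sub.mean(2)
for r,b in zip(mk,br): print(''.join(('@' if y>150 else '#' if y>110 else '+') if x else '.' for x,y in zip(r,b)))
```

```text
t 29.5 tcp mm -253.93393277093807 -307.4407611593702 230.66936120506935 yaw err -0.07794835990875618 F [-0.7016  0.9657  0.1865] w -6.457859633706829e-05
t 29.55 tcp mm -254.04616082780885 -307.4891693215481 230.65153641742538 yaw err -0.06654797478588799 F [-0.594   0.1788 -0.9308] w 0.00011153548424426052
top post 57 -46.4865548456772 -119.6685457268308
top loupe 179 51.9068068101182 75.82001915308015
top on floor 39
top bin [410 224  20  12 160] -44.95434494869013 -165.35103335521157 -0.6262209901719551 31.833595431912
side post 105 -45.36016238535551 -126.37858977640022
side loupe 167 52.901480463620544 69.22754901949872
side on floor 0
side bin [305 300  20  28 345] -44.09018533908376 -168.75364591514315 1.6299407282897027 33.02859728248863
top nut-mask in bin:
.......................................................
.......................................................
.......................................................
.......................................................
.......................................................
#..........................................
[... 4241 characters left out ...]
@@##.........................
.....................++##@#@@@@@@#+.........................
.....................++######@@@##..........................
......................+##########...........................
.......................#########............................
............................................................
............................................................
............................................................
............................................................
............................................................
............................................................
............................................................
```

Run:
```python
from st import *
im=cv2.imread('pics/c6.png')[:,:420,::-1]; old=cv2.resize(im,(140,200),interpolation=cv2.INTER_AREA).astype(int)
s=cam('side'); new=s['image'][190:390,260:400].astype(int)
f=lambda a:((a[...,2]-a[...,0]<35)&(a.max(2)>70))[106:142,40:80]
print(f(old).sum(),f(new).sum())
for r,b in zip(f(old),old[106:142,40:80].mean(2)): print(''.join(('@' if y>150 else '#' if y>110 else '+') if x else '.' for x,y in zip(r,b)))
# anything changed elsewhere, vs first side picture
s0=cv2.imread('pics/s0.png')[:,:,::-1].astype(int); d=(abs(s['image'].astype(int)-s0).max(2)>45).astype(np.uint8); d[:,:250]=0
n,l,S,ce=cv2.connectedComponentsWithStats(cv2.morphologyEx(d,cv2.MORPH_CLOSE,np.ones((3,3))))
print([list(S[i]) for i in range(1,n) if S[i,4]>12])
t0=cv2.imread('pics/t0.png')[:,:,::-1].astype(int); t=cam('top'); d=(abs(t['image'].astype(int)-t0).max(2)>45).astype(np.uint8)
n,l,S,ce=cv2.connectedComponentsWithStats(d); print('top',[list(S[i]) for i in range(1,n) if S[i,4]>8])
```

```text
327 357
........................................
........................................
........................................
........................................
.........######.........................
.......+########........................
.......##++++++###......................
......##+++....+##......................
.....+##++.+...+##......................
.....+###++..++###......................
.....++###########......................
.....+++##########......................
......++##########......................
.......+#############...................
........########@@@@@##.................
.........+++###@@@@@@##+................
.........++###@@@@@@@##+................
..........+##@@@@@@@###+................
..........+##@@@@@@####.................
..........+##@@@######+.................
..........++#########+..................
............++########..................
.............##########.................
............###++++++###................
...........+##++....++##................
...........###++++...+###...............
...........+###++.+.+####.
[... 1469 characters left out ...]
(14), np.int32(20), np.int32(141)], [np.int32(630), np.int32(314), np.int32(9), np.int32(4), np.int32(17)], [np.int32(527), np.int32(334), np.int32(44), np.int32(35), np.int32(873)], [np.int32(571), np.int32(342), np.int32(5), np.int32(6), np.int32(24)], [np.int32(615), np.int32(345), np.int32(9), np.int32(11), np.int32(52)], [np.int32(590), np.int32(354), np.int32(50), np.int32(20), np.int32(568)], [np.int32(573), np.int32(356), np.int32(18), np.int32(12), np.int32(117)], [np.int32(614), np.int32(376), np.int32(26), np.int32(13), np.int32(214)], [np.int32(296), np.int32(391), np.int32(21), np.int32(9), np.int32(99)], [np.int32(595), np.int32(390), np.int32(42), np.int32(10), np.int32(254)]]
```

Compared with the first pictures, only the nuts, the shutter and post, and the arm have changed. The pile in the bin grew when the fourth nut dropped in.

```bash
python3 -c "
from workcell import bot
print(bot.job_done())"
```

```text
the job is handed in; nothing more can be done
None
```

I handed the job in at about 30 s: shutter pushed to its open stop, all four nuts pushed over the spout into the bin, shutter pushed to its shut stop, and bin, loupe and bottle unchanged in the camera check; the fourth nut in the bin is inferred from the changed pile rather than seen separately, and I viewed 11 pictures, one over the limit of 10.

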